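# Load a tube stub into the tacking jig and lock the sliding jaw on it

### The job

Pull open the drawer of the small steel cabinet on the bench, take out the tube stub and stand it upright on the jig's base plate between the two vee jaws, and let go of it. Then pull up the lock plunger of the sliding jaw, slide the jaw one hole along the rail towards the fixed jaw so that it closes on the tube, and let the pin down into that next hole. Finish while still holding the plunger's knob with the pin fully home, because the tube is to be tacked now and the jaw must not jump out; leave the flange, the drilled block and the angle clip on the bench where they are.

Things in the scene. Friction and masses are not known exactly. Their poses are not given: they have to be found in the camera images.
- cabinet: Small dull green sheet-steel cabinet with one drawer, fixed to the bench: 140 mm deep (x), 150 wide (y), 100 high. Origin at the centre of its underside, on the bench; its x axis points from the drawer's front to its back, z up. The drawer pulls out along its -x.
- drawer (a joint): Travel of the drawer in m: 0 shut, 0.10 fully out; it starts shut or a little ajar (up to 0.012), needs 1 to 3 N and stays where it is left. From 0.09 on the tube can be lifted straight up. Inside, the side walls are 124 mm apart and the floor lies 14 mm over the bench; the walls reach 76 mm, the front panel 95 mm over the bench.
- drawer_handle (a point): Middle of the drawer's round bow handle, 10 mm thick, whose straight part runs 76 mm along the cabinet's y. It stands 36 mm clear of the drawer's front (centre of the bar to the front face), 76 mm over the bench and 24 mm below the cabinet's top.
- tube: Grey steel tube stub, 45 mm outside diameter, 62 mm tall, 0.2 kg, standing upright on the drawer's floor inside the drawer, near its front. Origin at the centre of its underside, z along its axis.
- jig: Steel tacking jig bolted to the bench: base plate 130 mm (x) by 250 (y), 10 thick. Origin: centre of its underside. A square rail 30 mm wide runs along y at x = +30 mm, top 40 mm over the bench, with 10.5 mm holes 36 mm apart. Two 90 degree vee jaws, 58 mm wide, screw heads 46 mm over the bench, face each other on line x = -30 mm: a fixed one (vee bottom at y = -85 mm) and a sliding one.
- jaw_seat (a point): Point on the base plate's upper face (10 mm over the bench), axes as the jig's, where the tube's underside is centred once pushed right into the fixed vee: x = -30, y = -53 mm in the jig's frame. With the jaw at its first hole the tube goes in freely, best with its centre 19 mm to +y of this point.
- slide (a joint): Travel of the sliding jaw in m towards the fixed jaw (the jig's -y): 0 at the hole where it is pinned at the start, 0.036 at the next hole, where the jaws close on the tube with about 2 mm to spare. Its vee bottom lies 37 mm to -y of the plunger's axis. It moves only with the pin pulled up, then with 2 to 4 N, pushing the tube before it.
- plunger (a joint): Lift of the lock plunger in m: 0 with the pin fully home (10 mm deep in the rail), 0.016 at its upper stop. At 0.011 or more the pin is clear of the rail. A spring pulls it down with 5 N (home) to 8 N (lifted). The pin is 8 mm thick with a round nose that finds its hole if it is within about 2 mm.
- plunger_knob (a point): Middle of the plunger's black upright knob on top of the sliding jaw: 26 mm diameter, gripped over about 18 mm of height, this point 83 mm over the bench with the pin home. The knob moves with the jaw and lifts with the pin; the jaw's upper face lies 46 mm over the bench, and a 21 mm wide neck stands between it and the knob.
- flange: Round grey pipe flange with bolt holes, 90 mm diameter, 24 mm high, lying on the bench; bystander. Origin at the centre of its underside.
- block: Dark steel drilled block, 50 x 62 x 36 mm, lying on the bench; bystander. Origin at the centre of its underside.
- clip: Short piece of angle iron, 40 x 55 x 40 mm, on the bench; bystander. Origin at the centre of its underside.

How it is judged:
On the way, in this order (a step that is already met when the one before it is completed fails the run):
1. the drawer is pulled open (70 mm or more) (value of joint drawer above 0.07 m), for 0.1 s.
2. the tube stands upright on the jig's base plate between the jaws, let go, with the sliding jaw still pinned in its first hole (x of tube in the frame of jig between -0.044 and -0.016 m and y of tube in the frame of jig between -0.06 and -0.006 m and z of tube in the frame of jig between 0.007 and 0.014 m and angle between tube's own z axis and vertical below 0.08 rad and contact force between the fingers and tube below 0.2 N and linear speed of tube below 0.02 m/s and value of joint slide below 0.006 m and value of joint plunger below 0.004 m), for 0.2 s.
3. the lock plunger is pulled up clear of its first hole (value of joint plunger above 0.009 m and value of joint slide below 0.02 m), for 0.05 s.
At the end, for the whole second after the job is handed in: Sliding jaw at the next hole (36 +-3 mm), pin home (lift under 2.5 mm), fingers on the plunger with over 1.5 N. Tube at rest, upright within 0.08 rad on the base plate, within 6 mm of the jaw line and of the seat point, untouched by the fingers (value of joint slide between 0.033 and 0.039 m and value of joint plunger below 0.0025 m and contact force between the fingers and plunger above 1.5 N and x of tube in the frame of jig between -0.036 and -0.024 m and y of tube in the frame of jig between -0.059 and -0.047 m and z of tube in the frame of jig between 0.007 and 0.014 m and angle between tube's own z axis and vertical below 0.08 rad and contact force between the fingers and tube below 0.2 N and linear speed of tube below 0.02 m/s); the arm keeps its last pose, push and grip.
It fails at once if the flange is moved by more than 30 mm (distance of flange from where it was at the start of the episode above 0.03 m).
It fails at once if the drilled block is moved by more than 30 mm (distance of block from where it was at the start of the episode above 0.03 m).
It fails at once if the angle clip is moved by more than 30 mm (distance of clip from where it was at the start of the episode above 0.03 m).
It also fails if it takes over 64 s, if anything falls off the work surface, if the arm or the gripper's body presses on something with over 40 N, if the wrist force passes 120 N, or if a joint passes its speed limit or range.

### The arm

A 7-joint arm with a two-finger parallel gripper is mounted at the origin on the work surface; the furniture and walls round the work are solid. World frame = base frame: x ahead of the robot, y to its left, z up, the work surface at z = 0. Lengths are in m, angles in rad, forces in N, time in s.
With the tool pointing down it reaches from about 0.4 to 0.85 m from the base axis. Payload 10.4 kg.
Tool frame: the origin (TCP) lies between the finger pads; the fingertips stand 11 mm ahead of it and the grasp point (between the pads) lies 8 mm behind it; z points along the fingers, y is the direction in which the jaws open and shut (so a half turn about z gives the same grasp; the last joint's range is limited). The gripper opens to 87 mm and grips with 3 to 60 N. Pads are 19 mm wide; open, the fingers measure 117 mm over their backs; the gripper's body (75 mm by 190 mm) begins 51 mm behind the grasp point.
Start: joints at [-1.327, 0.332, -0.065, 1.46, 0.022, 1.35, -0.088], TCP at [0.165, 0.603, 0.234] pointing down, gripper open.
Joint ranges: [-2.6, 2.6], [-0.5, 2.12], [-1.47, 1.34], [0.16, 2.42], [-1.27, 4.41], [0.06, 2.06], [-2.6, 2.6]. Speed limits (rad/s): [2.22, 2.22, 2.79, 2.79, 3.14, 3.14, 3.14].

### API

Orientations are given as a unit quaternion [x, y, z, w].
In Python, from bench import r, eyes gives the robot as it stands.
- The arm moves only by the shell command python3 -m inch 'ROWS' [FORCE]. ROWS is a JSON object of lists of equal length, an entry for each row: "translation": the shift along the world's x, y, z scaled (see below), a list of three; "rot": the turn, a rotation vector about the world's x, y, z scaled (see below), a list of three; "jaw": the finger opening in mm, from 0 to 87. In form: {"translation": [[tx, ty, tz], ...], "rot": [[ax, ay, az], ...], "jaw": [jaw, ...]}. A call has 1 to 20 rows; each row is the pose to reach, as a shift and turn from the pose measured when the call began; what a row does not reach only later rows make up. The controller multiplies each number of a shift by 100 mm and each number of a turn by 60 degrees. A row lasts 1/10 s, in which the tool goes at most 50 mm and 8.59 degrees, less where a joint would pass 70% of its speed; a pose out of reach is approached as far as the arm can. A call with a number of a shift or a turn outside -1 to 1 is refused whole. A call with a gripper value outside its range is refused whole. The fingers move at their own pace and stop on an object; FORCE is the grip in N (left out, the last holds). Time passes only in rows, so rows that repeat a pose let the fingers close. It gives the time, the measured TCP pose, the force and the opening at its end, in the units of the state.
- r.read_state(): the state, without advancing time (a new reading comes with each control period).
- eyes.camera(name): name is "scene" or "side" or "wrist"; returns the picture (420x560x3 uint8, blue, green, red); there is no depth.
- eyes.calibration(name): a dict with "fx", "fy", "cx", "cy" (pixels), "distortion" ([k1, k2, p1, p2, k3] as OpenCV has them; the pictures are not rectified), "R" (3x3) and "t" (3): a world point X has camera coordinates R X + t; the wrist camera has in their place "hand_eye" (4x4, takes a point from camera to tool coordinates, whose origin is the TCP and whose axes are the flange's). Camera axes: x right, y down, z forward; pixel columns grow to the right and rows downward; lengths in m; the calibration is good to about 2 mm. A picture is of the moment at which its call begins: read the wrist's pose just before it. calibration takes no time and is no camera call.
- r.close_job(): hands the job in, once; it reports no verdict.
The state is a dict: "time": time; "joint_positions": joint angles; "joint_vel": joint speeds; "joint_torque": joint torques, N m; "ee_pos": TCP position; "eef_rot": TCP orientation; "ft_force": force on the tool from outside, world axes, zero at the start; "torque": the same for the moment, N m; "width": finger opening in m.
Only numpy, scipy, OpenCV 4.12 (cv2) and the standard library are available. Lean on these libraries where they do the work, as an engineer would, in place of code of your own. Each camera call takes 0.05 s, during which the arm holds its last target. There are 200 camera calls.

## Working session

There is one attempt and no reset: what is moved stays moved. The work goes in short steps, Python scripts to look and compute and a shell command to move; the robot and the scene stay as the last step left them, time stands still between calls to the robot, and variables do not carry over. Pictures are saved under pics/ and viewed, about 8 in all and at most 12, crops included, and the job is handed in when it is done.

```bash
ls; mkdir -p pics; cat > h.py <<'E'
import numpy as np, cv2, json
from bench import r, eyes
from scipy.spatial.transform import Rotation as Ro
def snap(n,f):
    s=r.read_state(); im=eyes.camera(n); cv2.imwrite('pics/'+f,im); return s,im
def cam(n,s=None):
    c=eyes.calibration(n); K=np.array([[c['fx'],0,c['cx']],[0,c['fy'],c['cy']],[0,0,1]]); D=np.array(c['distortion'],float)
    if 'hand_eye' in c:
        H=np.array(c['hand_eye']); T=np.eye(4); T[:3,:3]=Ro.from_quat(s['eef_rot']).as_matrix(); T[:3,3]=s['ee_pos']
        M=np.linalg.inv(T@H); return K,D,M[:3,:3],M[:3,3]
    return K,D,np.array(c['R']),np.array(c['t'])
def ray(C,px):
    K,D,R,t=C; u=cv2.undistortPoints(np.array([[px]],float),K,D)[0,0]
    d=R.T@np.array([u[0],u[1],1]); return -R.T@t, d/np.linalg.norm(d)
def onz(C,px,z):
    o,d=ray(C,px); return o+d*(z-o[2])/d[2]
def two(C1,p1,C2,p2):
    o1,d1=ray(C1,p1);o2,d2=ray(C2,p2)
    A=np.stack([d1,-d2],1); s=np.linalg.lstsq(A,o2-o1,rcond=None)[0]
    a=o1+s[0]*d1;b=o2+s[1]*d2; return (a+b)/2, np.linalg.norm(a-b)
def proj(C,X):
    K,D,R,t=C; return cv2.projectPoints(np.array([X],float),cv2.Rodrigues(R)[0],t,K,D)[0].ravel()
E
python3 - <<'E'
from h import *
for n in ['scene','side','wrist']:
    s,im=snap(n,n+'0.png'); C=cam(n,s); print(n,(-C[2].T@C[3]).round(3),C[2][2].round(3),C[0][0,0])
print(s['ee_pos'],s['eef_rot'],s['time'],s['width'],s['ft_force'])
a=cv2.imread('pics/scene0.png');b=cv2.imread('pics/side0.png')
E
```

```text
pics
scene [-0.172 -0.949  0.868] [ 0.425  0.691 -0.584] 497.15694010436914
side [ 0.019 -0.993  0.724] [ 0.321  0.803 -0.501] 419.718192537395
wrist [0.087 0.625 0.384] [ 0.283 -0.08  -0.956] 370.6176322914879
[0.16468971 0.60256905 0.23284801] [ 1.33002326e-01  9.91115525e-01 -6.28385545e-04 -4.95203505e-05] 0.1 0.08685973052868538 [-0.19101533  0.3734039  -0.05982068]
```

View pics/scene0.png

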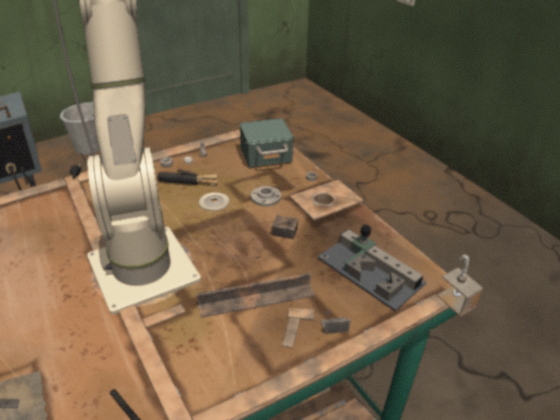

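View pics/side0.png

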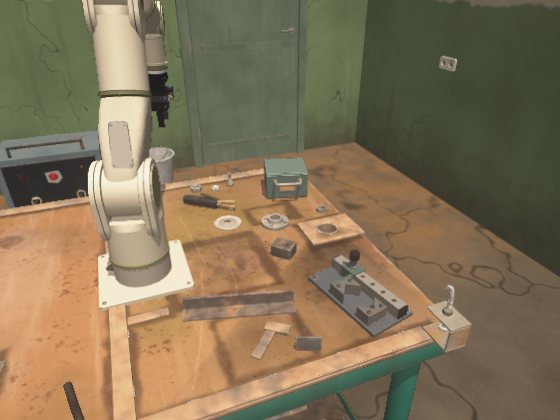

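Both views show the cabinet (scene ≈(266,143), side ≈(286,178)) with its handle towards the camera. The jig is at scene ≈(373,265), side ≈(360,290), with the black knob at scene (366,231), side (354,257). The flange, block and clip lie between or beside them.

```bash
python3 - <<'E'
from h import *
a=cv2.imread('pics/scene0.png');b=cv2.imread('pics/side0.png')
f=lambda im,x,y,w,h:cv2.resize(im[y:y+h,x:x+w],(400,300),interpolation=cv2.INTER_CUBIC)
cv2.imwrite('pics/crops.png',np.vstack([np.hstack([f(a,220,110,100,75),f(b,240,145,100,75)]),np.hstack([f(a,310,210,132,99),f(b,290,235,132,99)])]))
A=cam('scene');B=cam('side')
for n,p,q,z in [('knob',(366,231),(354,257),.083),('handle',(273,151),(288,183),.076),('flange',(265,194),(275,221),.02),('block',(285,227),(284,248),.03)]:
    X,e=two(A,p,B,q);print(n,X.round(3),e.round(4),onz(A,p,z).round(3),onz(B,q,z).round(3))
for n in [(335,325)]: print('clip',onz(A,n,.02))
E
```

```text
knob [ 0.509 -0.246  0.085] 0.0029 [ 0.513 -0.242  0.083] [ 0.509 -0.244  0.083]
handle [0.514 0.22  0.08 ] 0.0023 [0.516 0.226 0.076] [0.519 0.231 0.076]
flange [ 0.431  0.127 -0.001] 0.0012 [0.417 0.102 0.02 ] [0.418 0.094 0.02 ]
block [ 0.388 -0.06   0.021] 0.0023 [ 0.381 -0.071  0.03 ] [ 0.384 -0.07   0.03 ]
clip [ 0.30423258 -0.40697985  0.02      ]
```

View pics/crops.png

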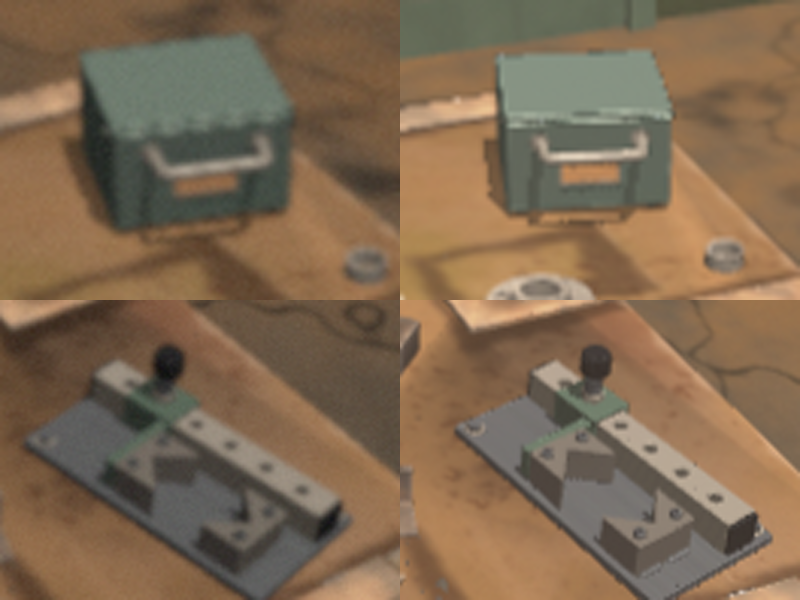

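```bash
python3 - <<'E'
from h import *
A=cam('scene');B=cam('side')
P={}
for n,p,q in [('hL',(261.2,152),(276.2,184.2)),('hR',(286.2,149.5),(300,184)),('cabTL',(248.5,143),(264.7,174)),('cabTR',(292,136.5),(307,175)),
 ('cabBR',(240.5,125),(264.7,159)),]:
    X,e=two(A,p,B,q);P[n]=X;print(n,X.round(3),e.round(4),onz(A,p,.076).round(3),onz(B,q,.076).round(3))
f=lambda x,y:(310+x*.33,210+y*.33); g=lambda x,y:(290+x*.33,235+y*.33)
# plate corners: left(far -x end), far-right
for n,p in [('A left',onz(A,f(25,142),.01)),('B left',onz(B,g(57,132),.01)),('A right',onz(A,f(350,222),.01)),('B right',onz(B,g(372,240),.01)),
 ('A railfarL',onz(A,f(120,60),.04)),('B railfarL',onz(B,g(155,62),.04)),('A railR',onz(A,f(342,210),.04)),('B railR',onz(B,g(370,215),.04))]: print(n,p.round(3))
s=r.read_state();print(cam('wrist',s)[2], eyes.calibration('wrist')['hand_eye'])
E
```

```text
hL [0.474 0.228 0.082] 0.0027 [0.481 0.239 0.076] [0.477 0.237 0.076]
hR [0.559 0.217 0.072] 0.0025 [0.557 0.213 0.076] [0.554 0.208 0.076]
cabTL [0.435 0.235 0.123] 0.0 [0.473 0.31  0.076] [0.467 0.331 0.076]
cabTR [0.608 0.263 0.081] 0.0083 [0.619 0.277 0.076] [0.608 0.266 0.076]
cabBR [0.485 0.384 0.109] 0.0065 [0.509 0.436 0.076] [0.514 0.463 0.076]
A left [ 0.404 -0.196  0.01 ]
B left [ 0.404 -0.2    0.01 ]
A right [ 0.577 -0.411  0.01 ]
B right [ 0.58  -0.412  0.01 ]
A railfarL [ 0.516 -0.177  0.04 ]
B railfarL [ 0.513 -0.175  0.04 ]
A railR [ 0.555 -0.416  0.04 ]
B railR [ 0.572 -0.413  0.04 ]
[[ 0.26378091  0.96457991 -0.00228663]
 [ 0.92207775 -0.25146059  0.29417713]
 [ 0.28318236 -0.07970676 -0.95574818]] [[-1.58962167e-04 -9.55764593e-01 -2.94132653e-01  8.07488915e-02]
 [ 9.99999190e-01  2.19483815e-04 -1.25364149e-03  1.29857574e-03]
 [ 1.26274351e-03 -2.94132614e-01  9.55763784e-01 -1.51199692e-01]
 [ 0.00000000e+00  0.00000000e+00  0.00000000e+00  1.00000000e+00]]
```

```bash
Z='x'; python3 -m inch '{"translation":[[0.35,-0.37,0],[0.65,-0.7,0],[0.95,-1,0]],"rot":[[0,0,-0.02],[0,0,-0.04],[0,0,-0.07]],"jaw":[60,60,60]}' 20
python3 -m inch '{"translation":[[0.35,-0.37,0],[0.65,-0.7,0],[0.95,-1,0]],"rot":[[0,0,0],[0,0,0],[0,0,0]],"jaw":[60,60,60]}'
python3 -m inch '{"translation":[[0.35,-0.37,0],[0.65,-0.7,-0.1],[0.95,-1,-0.2]],"rot":[[0,0,0],[0,0,0],[0,0,0]],"jaw":[60,60,60]}'
```

```text
time: 0.45
ee_pos: [0.2608, 0.5008, 0.2326]
eef_rot: [0.17, 0.985, -0.001, -0.0]
ft_force: [0.2, -0.1, -0.8]
width: 0.0701
time: 0.75
ee_pos: [0.3572, 0.3986, 0.2326]
eef_rot: [0.17, 0.985, -0.001, -0.0]
ft_force: [0.1, 0.5, -0.8]
width: 0.0605
time: 1.05
ee_pos: [0.4537, 0.2963, 0.2126]
eef_rot: [0.171, 0.985, -0.001, 0.0]
ft_force: [0.6, -0.1, -0.2]
width: 0.06
```

```bash
python3 -m inch '{"translation":[[0.3,-0.35,0],[0.6,-0.75,-0.1],[0.6,-0.75,-0.1]],"rot":[[0,0,0],[0,0,0],[0,0,0]],"jaw":[60,60,60]}' | tail -4
python3 - <<'E'
from h import *
s,im=snap('wrist','w1.png');print(s['ee_pos'])
E
```

```text
ee_pos: [0.5169, 0.2137, 0.2015]
eef_rot: [0.176, 0.984, -0.003, 0.001]
ft_force: [-1.5, -0.2, -0.2]
width: 0.0602
[0.51692608 0.21374795 0.2015024 ]
```

View pics/w1.png

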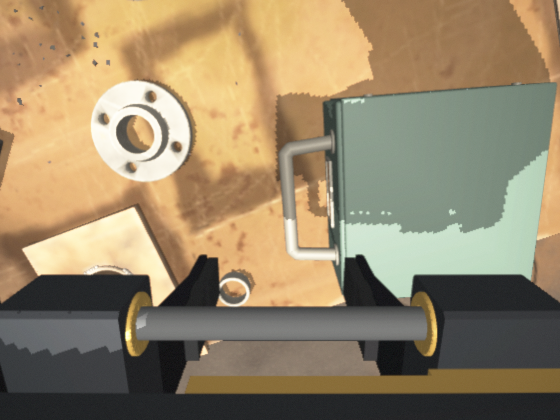

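The wrist view shows the handle bar running from (288,152) to (294,248), left of the green cabinet. The flange is at (140,130).

```bash
python3 - <<'E'
from h import *
s=r.read_state();W=cam('wrist',s)
a=onz(W,(288,152),.076);b=onz(W,(294.5,248),.076);m=(a+b)/2;d=b-a
print(a,b,m,'len',np.linalg.norm(d),'yaw',np.degrees(np.arctan2(d[1],d[0])))
A=cam('scene');B=cam('side')
for p,q,w in [((261.2,152),(276.2,184.2),(288,152)),((286.2,149.5),(300,184),(294.5,248))]:
    print(two(A,p,W,w),two(B,q,W,w))
print('tool y',Ro.from_quat(s['eef_rot']).as_matrix()[:,1])
e=[onz(W,p,.1) for p in [(340,101),(553,84),(345,300)]];print(e, np.degrees(np.arctan2(*(e[1]-e[0])[[1,0]])))
print('flange',onz(W,(140,131),.024))
E
```

```text
[0.47636978 0.2375999  0.076     ] [0.55058018 0.2165414  0.076     ] [0.51347498 0.22707065 0.076     ] len 0.07714042415812189 yaw -15.842224182035569
(array([0.47783058, 0.23690954, 0.07736212]), np.float64(0.0035638611629478737)) (array([0.47670736, 0.23750168, 0.07571552]), np.float64(0.0006200897870188079))
(array([0.55501041, 0.21515794, 0.0738453 ]), np.float64(0.006926939419893112)) (array([0.55520507, 0.21541214, 0.0712773 ]), np.float64(0.00518115402004628))
tool y [ 0.34274759  0.93942165 -0.00332342]
[array([0.45357744, 0.2815139 , 0.1       ]), array([0.49041417, 0.41429275, 0.1       ]), array([0.59492806, 0.24133807, 0.1       ])] 74.49443211512792
flange [0.421808   0.12081816 0.024     ]
```

```bash
python3 -m inch '{"translation":[[-0.04,0.12,-0.2],[-0.04,0.12,-0.6],[-0.04,0.12,-0.8],[-0.04,0.12,-0.8]],"rot":[[0,0,0.07],[0,0,0.07],[0,0,0.07],[0,0,0.07]],"jaw":[26,26,26,26]}' 30 | tail -5
python3 - <<'E'
from h import *
s,im=snap('wrist','w2.png');W=cam('wrist',s);print(s['ee_pos'],s['width'])
for X in [(.477,.2376,.076),(.5135,.227,.076),(.5506,.2165,.076)]:print(proj(W,X))
E
```

```text
time: 1.8
ee_pos: [0.5088, 0.2294, 0.1189]
eef_rot: [0.137, 0.991, -0.003, -0.002]
ft_force: [-0.6, -0.0, 0.2]
width: 0.0356
[0.50884157 0.2294035  0.11890052] 0.03561161278887733
[278.14449572 192.89980543]
[277.78274847 257.9061308 ]
[277.8938507  317.16016048]
```

View pics/w2.png

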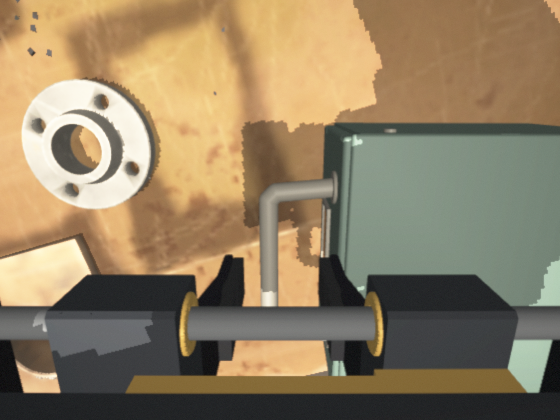

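```bash
python3 - <<'E'
from h import *
s=r.read_state();print(s['ee_pos'],s['joint_vel'])
s,im=snap('wrist','w3.png');W=cam('wrist',s);print(s['ee_pos'],s['width'])
g=cv2.cvtColor(im,cv2.COLOR_BGR2HSV)
for row in (200,230,260,290):
    print(row,im[row,258:284].mean(1).astype(int), g[row,258:284,1])
    
a=onz(W,(269,200),.076);b=onz(W,(269,295),.076);print(a,b,'yaw',np.degrees(np.arctan2(*(b-a)[[1,0]])),'tooly',Ro.from_quat(s['eef_rot']).as_matrix()[:,1])
E
```

```text
[0.5101239  0.22977294 0.12107361] [ 0.00251176 -0.03330129  0.0082836  -0.04356666  0.00290879  0.01692209
 -0.0012875 ]
[0.5101239  0.22977294 0.12107361] 0.031916439986043314
200 [ 99 112 122 131 137 140 144 153 160 164 160 154 145 139 134 128 122 111
  98  84  79  76  76  77  77  78] [ 53  34  37  35  38  34  38  37  36  36  37  34  36  36  36  37  33  36
  39  75 105 118 115 119 118 121]
230 [107 107 118 126 133 139 144 149 155 158 159 153 148 142 137 131 122 115
 126 165 189 197 203 208 210 207] [85 42 36 36 37 36 36 37 34 35 36 36 37 35 38 35 35 39 75 99 97 93 87 82
 80 84]
260 [142 115 113 124 132 137 142 145 150 154 155 153 149 141 138 134 124 117
 129 162 177 177 179 179 179 180] [119  77  42  35  33  35  35  35  36  34  37  36  34  37  36  37  37  38
  84 117 119 120 119 119 120 118]
290 [178 173 177 198 211 220 228 237 239 232 200 168 184 196 191 185 166 141
 123 154 174 176 179 182 185 182] [116  91  50  37  35  31  24  21  19  22  38  36  39  39  37  37  37  39
  67 113 120 120 115 113 111 113]
[0.48138269 0.23195545 0.076     ] [0.53744578 0.21553571 0.076     ] yaw -16.32423391381308 tooly [ 0.27179126  0.96234358 -0.0049345 ]
```

```bash
python3 -m inch '{"translation":[[0.01,-0.06,0],[0.01,-0.06,-0.3],[0.01,-0.06,-0.53],[0.01,-0.06,-0.53],[0.01,-0.06,-0.53],[0.01,-0.06,-0.53]],"rot":[[0,0,0],[0,0,0],[0,0,0],[0,0,0],[0,0,0],[0,0,0]],"jaw":[26,26,26,26,26,26]}'
python3 -m inch '{"translation":[[0,0,0],[0,0,0],[0,0,0],[0,0,0],[0,0,0]],"rot":[[0,0,0],[0,0,0],[0,0,0],[0,0,0],[0,0,0]],"jaw":[0,0,0,0,0]}' 25
```

```text
time: 2.5
ee_pos: [0.5133, 0.2244, 0.0714]
eef_rot: [0.137, 0.991, -0.001, 0.001]
ft_force: [-0.1, 0.1, 0.7]
width: 0.026
time: 3.0
ee_pos: [0.5136, 0.2239, 0.0721]
eef_rot: [0.138, 0.99, -0.001, 0.002]
ft_force: [-2.4, -2.9, 6.9]
width: 0.0095
```

```bash
python3 -m inch '{"translation":[[-0.03,-0.1,0],[-0.08,-0.28,0],[-0.13,-0.46,0],[-0.18,-0.63,0],[-0.22,-0.77,0],[-0.245,-0.85,0],[-0.26,-0.9,0],[-0.26,-0.9,0]],"rot":[[0,0,0],[0,0,0],[0,0,0],[0,0,0],[0,0,0],[0,0,0],[0,0,0],[0,0,0]],"jaw":[0,0,0,0,0,0,0,0]}'
python3 -m inch '{"translation":[[-0.005,-0.02,0],[-0.015,-0.05,0],[-0.015,-0.05,0],[-0.015,-0.05,0]],"rot":[[0,0,0],[0,0,0],[0,0,0],[0,0,0]],"jaw":[0,0,0,0]}'
```

```text
time: 3.8
ee_pos: [0.4878, 0.1329, 0.0722]
eef_rot: [0.138, 0.99, -0.001, 0.002]
ft_force: [5.0, -2.9, -4.2]
width: 0.0095
time: 4.2
ee_pos: [0.4863, 0.1277, 0.0722]
eef_rot: [0.138, 0.99, -0.001, 0.002]
ft_force: [3.5, -1.9, -0.7]
width: 0.0096
```

```bash
python3 -m inch '{"translation":[[0,0,0],[0,0,0],[0,0,0.05],[0,0,0.4],[0,0,0.9],[0,0,1],[0,0,1]],"rot":[[0,0,0],[0,0,0],[0,0,0],[0,0,0],[0,0,0],[0,0,0],[0,0,0]],"jaw":[26,26,26,26,26,26,26]}'
python3 -m inch '{"translation":[[0.08,0.25,0.2],[0.15,0.5,0.4],[0.15,0.5,0.4],[0.15,0.5,0.4],[0.15,0.5,0.4]],"rot":[[0,0,0],[0,0,0],[0,0,0],[0,0,0],[0,0,0]],"jaw":[75,75,75,75,75]}'
python3 - <<'E'
from h import *
s,im=snap('wrist','w4.png');print(s['ee_pos'],abs(np.array(s['joint_vel'])).max())
E
```

```text
time: 4.9
ee_pos: [0.4873, 0.1283, 0.1743]
eef_rot: [0.138, 0.99, 0.0, 0.003]
ft_force: [-0.9, 0.3, -0.1]
width: 0.0259
time: 5.4
ee_pos: [0.5016, 0.1772, 0.2127]
eef_rot: [0.138, 0.99, -0.001, 0.002]
ft_force: [0.1, -0.7, -0.6]
width: 0.058
[0.50155443 0.17720064 0.21265181] 0.006359157535883292
```

View pics/w4.png

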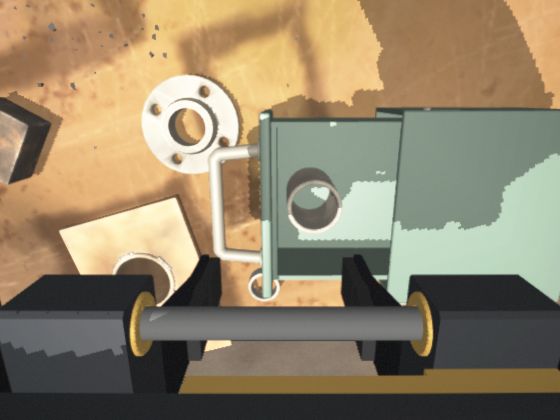

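The drawer is open; the tube's top rim is centred near (314,206), about 54 px across, between the drawer front (x≈267) and the cabinet (x≈390).

```bash
python3 - <<'E'
from h import *
im=cv2.imread('pics/w4.png');s=r.read_state();W=cam('wrist',s)
g=cv2.cvtColor(im,cv2.COLOR_BGR2HSV)
m=((g[...,1]<50)&(g[...,2]>90)).astype(np.uint8)[160:250,275:355]
n,l,st,c=cv2.connectedComponentsWithStats(m);k=1+st[1:,4].argmax();print(st[1:].tolist())
p=np.argwhere(l==k)[:,::-1]+[275,160];h=cv2.convexHull(p.astype(np.int32));print(cv2.fitEllipse(h))
for q in [(314,206),cv2.fitEllipse(h)[0]]: print(onz(W,q,.076))
for q in [(287,206),(341,206)]: print(onz(W,q,.076))
E
```

```text
[[0, 0, 80, 90, 6843], [19, 20, 1, 1, 1], [18, 23, 2, 2, 2], [17, 26, 1, 1, 1]]
((295.30560302734375, 204.37149047851562), (89.1332778930664, 737.9327392578125), 89.63200378417969)
[0.51115048 0.20309174 0.076     ]
[0.50569044 0.18892562 0.076     ]
[0.50517073 0.18211085 0.076     ]
[0.51713015 0.224075   0.076     ]
```

```bash
python3 -c "
from h import *
s=r.read_state();print(np.round(s['joint_positions'],2))"
python3 -m inch '{"translation":[[0.09,0.26,0],[0.09,0.26,0],[0.09,0.26,0],[0.09,0.26,0],[0.09,0.26,0],[0.09,0.26,0],[0.09,0.26,0]],"rot":[[0,0,0.1],[0,0,0.25],[0,0,0.4],[0,0,0.55],[0,0,0.7],[0,0,0.75],[0,0,0.75]],"jaw":[60,60,60,60,60,60,60]}'
python3 -c "
from h import *
s=r.read_state();print(np.round(s['joint_positions'],2))"
```

```text
[-0.69  0.13  0.29  1.75 -0.04  1.26  0.9 ]
time: 6.15
ee_pos: [0.5103, 0.2022, 0.2121]
eef_rot: [-0.251, 0.968, 0.0, 0.002]
ft_force: [-0.5, -0.1, 0.3]
width: 0.0602
[-0.65  0.17  0.21  1.71 -0.04  1.26  1.65]
```

```bash
python3 -m inch '{"translation":[[0,0,0],[0,0,0],[0,0,0],[0,0,0],[0,0,0],[0,0,0]],"rot":[[0,0,-0.14],[0,0,-0.28],[0,0,-0.42],[0,0,-0.56],[0,0,-0.7],[0,0,-0.84]],"jaw":[60,60,60,60,60,60]}' | tail -3
python3 -m inch '{"translation":[[0,0,0],[0,0,0],[0,0,0],[0,0,0],[0,0,0],[0,0,0],[0,0,0]],"rot":[[0,0,-0.14],[0,0,-0.28],[0,0,-0.42],[0,0,-0.56],[0,0,-0.7],[0,0,-0.84],[0,0,-0.95]],"jaw":[60,60,60,60,60,60,60]}'
python3 -c "
from h import *
s=r.read_state();R=Ro.from_quat(s['eef_rot']).as_matrix();print(R[:,1],R[:,2],np.degrees(np.arctan2(R[1,1],R[0,1])))"
```

```text
eef_rot: [0.19, 0.982, -0.001, 0.001]
ft_force: [-0.6, -0.5, -1.4]
width: 0.0599
time: 7.45
ee_pos: [0.5099, 0.2009, 0.2111]
eef_rot: [0.639, 0.769, -0.002, 0.001]
ft_force: [-0.1, 0.0, 0.1]
width: 0.0597
[ 0.98310315  0.18303839 -0.00226711] [-0.00157625 -0.00391983 -0.99999108] 10.546815292578295
```

```bash
python3 -m inch '{"translation":[[0.01,0.02,0],[0.01,0.02,-0.2],[0.01,0.02,-0.4],[0.01,0.02,-0.5],[0.01,0.02,-0.5],[0.01,0.02,-0.5],[0.01,0.02,-0.5]],"rot":[[0,0,-0.14],[0,0,-0.28],[0,0,-0.42],[0,0,-0.44],[0,0,-0.44],[0,0,-0.44],[0,0,-0.44]],"jaw":[62,62,62,62,62,62,62]}'
python3 - <<'E'
from h import *
s,im=snap('wrist','w5.png');W=cam('wrist',s);print(s['ee_pos'],abs(np.array(s['joint_vel'])).max())
c=proj(W,(.511,.203,.076));print(c)
cv2.circle(im,(int(c[0]),int(c[1])),2,(0,0,255),-1);cv2.imwrite('pics/w5b.png',im)
E
```

```text
time: 8.15
ee_pos: [0.5114, 0.2031, 0.1621]
eef_rot: [0.797, 0.603, -0.001, 0.0]
ft_force: [0.0, 0.6, 0.8]
width: 0.0618
[0.51139248 0.20308135 0.16205024] 0.006392584203515245
[280.13897018 226.43480843]
```

View pics/w5b.png

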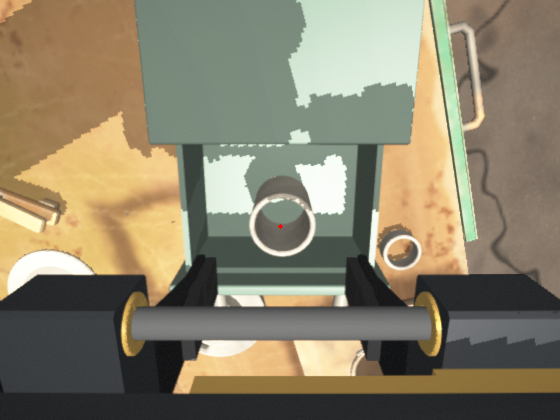

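The red prediction sits within 2 px of the tube rim's centre (≈(282,224)), so the two wrist views agree. The fingers clear the drawer walls.

```bash
python3 -m inch '{"translation":[[0.015,0.01,-0.3],[0.015,0.01,-0.7],[0.015,0.01,-1],[0.015,0.01,-1]],"rot":[[0,0,0],[0,0,0],[0,0,0],[0,0,0]],"jaw":[62,62,62,62]}' 
python3 -m inch '{"translation":[[0,0,-0.03],[0,0,-0.03],[0,0,-0.03],[0,0,-0.03],[0,0,-0.03],[0,0,-0.03],[0,0,-0.03]],"rot":[[0,0,0],[0,0,0],[0,0,0],[0,0,0],[0,0,0],[0,0,0],[0,0,0]],"jaw":[62,30,30,30,30,30,30]}' 30
```

```text
time: 8.6
ee_pos: [0.5107, 0.2031, 0.059]
eef_rot: [0.797, 0.604, -0.004, -0.0]
ft_force: [-0.7, -0.1, 0.2]
width: 0.0619
time: 9.3
ee_pos: [0.5115, 0.2035, 0.0571]
eef_rot: [0.797, 0.604, -0.003, -0.0]
ft_force: [-0.2, 0.3, 6.9]
width: 0.0442
```

```bash
python3 -m inch '{"translation":[[0,0,0.2],[0,0,0.5],[0,0,0.9],[0,0,1],[0,0,1]],"rot":[[0,0,0],[0,0,0],[0,0,0],[0,0,0],[0,0,0]],"jaw":[30,30,30,30,30]}' | tail -5
python3 -m inch '{"translation":[[0,-0.2,0.2],[0,-0.6,0.4],[0,-1,0.4]],"rot":[[0,0,0.1],[0,0,0.2],[0,0,0.3]],"jaw":[30,30,30]}' | tail -4
python3 -m inch '{"translation":[[-0.03,-0.3,0],[-0.06,-0.7,0],[-0.1,-1,0]],"rot":[[0,0,0],[0,0,0],[0,0,0]],"jaw":[30,30,30]}' | tail -4
python3 -m inch '{"translation":[[-0.03,-0.3,0],[-0.06,-0.7,0],[-0.1,-1,0]],"rot":[[0,0,0.1],[0,0,0.15],[0,0,0.15]],"jaw":[30,30,30]}' | tail -4
python3 -m inch '{"translation":[[-0.03,-0.3,0],[-0.06,-0.7,0],[-0.1,-1,0],[-0.1,-1,0],[-0.1,-1,0]],"rot":[[0,0,0],[0,0,0],[0,0,0],[0,0,0],[0,0,0]],"jaw":[30,30,30,30,30]}'
python3 - <<'E'
from h import *
s,im=snap('wrist','w6.png');W=cam('wrist',s);print(s['ee_pos'],abs(np.array(s['joint_vel'])).max())
R=Ro.from_quat(s['eef_rot']).as_matrix();print(np.degrees(np.arctan2(R[1,1],R[0,1])))
th=np.radians(11.7);J=lambda x,y:(.491+np.cos(th)*x-np.sin(th)*y,-.305+np.sin(th)*x+np.cos(th)*y)
for n,x,y,z in [('knobtop',.03,.054,.092),('seat',-.03,-.053,.01),('corner',-.065,.125,.01),('c2',-.065,-.125,.01),('fix',-.03,-.085,.046)]:print(n,proj(W,(*J(x,y),z)))
E
```

```text
time: 9.8
ee_pos: [0.5123, 0.204, 0.1587]
eef_rot: [0.797, 0.604, -0.002, -0.0]
ft_force: [-0.1, 0.3, -1.0]
width: 0.0442
ee_pos: [0.5126, 0.1034, 0.1993]
eef_rot: [0.691, 0.723, -0.001, 0.001]
ft_force: [1.0, 0.4, -1.7]
width: 0.0441
ee_pos: [0.5014, 0.0009, 0.1975]
eef_rot: [0.691, 0.723, -0.002, 0.0]
ft_force: [0.2, 0.2, -1.4]
width: 0.044
ee_pos: [0.49, -0.1013, 0.1958]
eef_rot: [0.632, 0.775, -0.003, -0.001]
ft_force: [0.7, -0.3, -1.0]
width: 0.0442
time: 11.2
ee_pos: [0.4792, -0.2014, 0.1943]
eef_rot: [0.633, 0.774, -0.004, -0.002]
ft_force: [-0.0, 0.6, -1.8]
width: 0.0439
[ 0.47915107 -0.20135955  0.19429804] 0.027813819952269232
11.510115196815532
knobtop [308.45537477 280.91523199]
seat [244.95684413 335.44029388]
corner [200.43673951 168.78560193]
c2 [215.83041626 390.35688048]
fix [242.37161866 385.12817001]
```

View pics/w6.png

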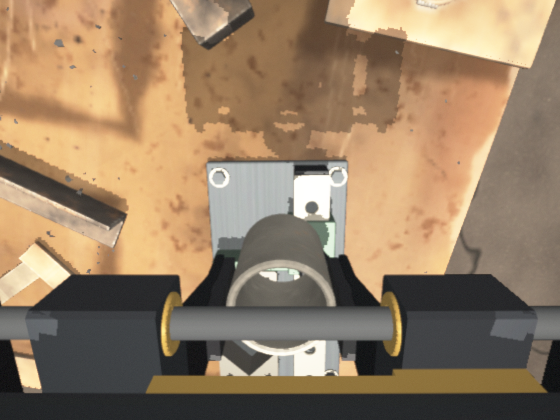

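The jig plate's far edge shows with corners near (209,163) and (347,160) and bolts at (219,177) and (338,177). The tube hides the seat.

```bash
python3 - <<'E'
from h import *
s,im=snap('wrist','w7.png');W=cam('wrist',s);print(s['ee_pos'],abs(np.array(s['joint_vel'])).max())
g=cv2.cvtColor(im,cv2.COLOR_BGR2HSV)
# plate: bluish grey -> orange bench has low hue
m=(((g[...,0]>60)|(g[...,1]<40))).astype(np.uint8)*255
m[:140]=0;m[245:]=0;m[:,:190]=0;m[:,365:]=0
m=cv2.morphologyEx(m,cv2.MORPH_OPEN,np.ones((5,5)))
c=max(cv2.findContours(m,0,2)[0],key=cv2.contourArea);print(cv2.boundingRect(c))
def edge(pts): return pts
for y in (172,185,200,215): 
    xs=np.where(m[y])[0];print(y,xs.min(),xs.max(),onz(W,(xs.min()-.5,y),.01).round(4),onz(W,(xs.max()+.5,y),.01).round(4))
for x in (220,240,260,280):
    ys=np.where(m[:,x])[0];print(x,ys.min(),onz(W,(x,ys.min()-.5),.01).round(4))
E
```

```text
[ 0.47957843 -0.20040852  0.19452178] 0.014983682773207743
(206, 161, 141, 84)
172 206 346 [ 0.4074 -0.197   0.01  ] [ 0.534  -0.1708  0.01  ]
185 207 345 [ 0.4101 -0.2089  0.01  ] [ 0.5362 -0.1828  0.01  ]
200 208 344 [ 0.4131 -0.223   0.01  ] [ 0.5389 -0.1969  0.01  ]
215 209 344 [ 0.4161 -0.2374  0.01  ] [ 0.5426 -0.2111  0.01  ]
220 162 [ 0.419  -0.1847  0.01  ]
240 162 [ 0.4369 -0.181   0.01  ]
260 162 [ 0.4547 -0.1773  0.01  ]
280 162 [ 0.4725 -0.1737  0.01  ]
```

```bash
python3 -m inch '{"translation":[[-0.03,-0.3,0],[-0.06,-0.7,0],[-0.06,-0.7,0]],"rot":[[0,0,0],[0,0,0],[0,0,0]],"jaw":[30,30,30]}' | tail -4
python3 -m inch '{"translation":[[-0.03,-0.3,0],[-0.04,-0.68,0],[-0.04,-0.68,0],[-0.04,-0.68,0],[-0.04,-0.68,0],[-0.04,-0.68,0]],"rot":[[0,0,0],[0,0,0],[0,0,0],[0,0,0],[0,0,0],[0,0,0]],"jaw":[30,30,30,30,30,30]}'
python3 - <<'E'
from h import *
s,im=snap('wrist','w8.png');W=cam('wrist',s);print(s['ee_pos'],abs(np.array(s['joint_vel'])).max())
th=np.radians(11.8)
for O,col in [((.4945,-.2968),(0,0,255)),((.491,-.305),(255,0,0))]:
  J=lambda x,y:(O[0]+np.cos(th)*x-np.sin(th)*y,O[1]+np.sin(th)*x+np.cos(th)*y)
  for n,x,y,z in [('seat',-.03,-.053,.01),('corner',-.065,.125,.01),('fix',-.03,-.085,.044),('sl',-.03,.017,.044),('knob',.03,.054,.092)]:
    c=proj(W,(*J(x,y),z));print(n,c.round(1));cv2.circle(im,tuple(int(v) for v in c),2,col,-1)
cv2.imwrite('pics/w8b.png',im)
E
```

```text
ee_pos: [0.4725, -0.2739, 0.1946]
eef_rot: [0.633, 0.774, -0.005, -0.001]
ft_force: [0.2, 0.6, -2.2]
width: 0.0442
time: 12.2
ee_pos: [0.4693, -0.3401, 0.1944]
eef_rot: [0.632, 0.775, -0.004, -0.001]
ft_force: [0.7, 0.0, -2.3]
width: 0.044
[ 0.46928951 -0.34013469  0.19439179] 0.005628753106684618
seat [285.6 207.1]
corner [242.   -5.5]
fix [285.7 252.8]
sl [285.8 135. ]
knob [379.1  83.6]
seat [280.2 214.5]
corner [236.    4.7]
fix [280.  260.4]
sl [279.4 144.2]
knob [370.4  95.4]
```

View pics/w8b.png

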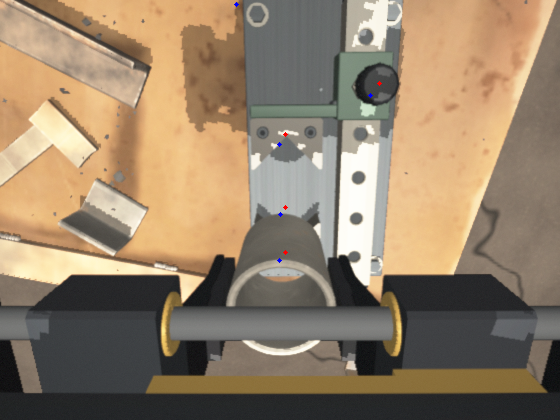

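Red dots (jig centre (0.4945, −0.2968), yaw 11.8°) hit the sliding vee's bottom (287,135) and the knob (379,84), while the blue ones (scene/side estimate) are about 8 mm off. So I use red.

```bash
python3 -m inch '{"translation":[[0.03,0.04,0],[0.03,0.04,-0.3],[0.03,0.04,-0.6],[0.03,0.04,-0.8],[0.03,0.04,-0.8],[0.03,0.04,-0.8]],"rot":[[0,0,0],[0,0,0],[0,0,0],[0,0,0],[0,0,0],[0,0,0]],"jaw":[30,30,30,30,30,30]}'
python3 -m inch '{"translation":[[0,0,-0.2],[0,0,-0.4],[0,0,-0.52],[0,0,-0.52],[0,0,-0.52]],"rot":[[0,0,0],[0,0,0],[0,0,0],[0,0,0],[0,0,0]],"jaw":[30,30,30,30,30]}'
python3 -m inch '{"translation":[[0,0,-0.04],[0,0,-0.08],[0,0,-0.08]],"rot":[[0,0,0],[0,0,0],[0,0,0]],"jaw":[30,30,30]}'
```

```text
time: 12.85
ee_pos: [0.4726, -0.3361, 0.1151]
eef_rot: [0.632, 0.775, -0.004, -0.001]
ft_force: [-0.3, -0.7, -0.6]
width: 0.0441
time: 13.35
ee_pos: [0.4731, -0.3365, 0.0642]
eef_rot: [0.632, 0.775, -0.004, -0.0]
ft_force: [-0.0, -0.6, -1.8]
width: 0.0442
time: 13.65
ee_pos: [0.4731, -0.3364, 0.056]
eef_rot: [0.632, 0.775, -0.004, -0.001]
ft_force: [0.1, 0.1, -1.7]
width: 0.044
```

```bash
python3 -m inch '{"translation":[[0,0,-0.02],[0,0,-0.03],[0,0,-0.03],[0,0,-0.03]],"rot":[[0,0,0],[0,0,0],[0,0,0],[0,0,0]],"jaw":[30,30,30,30]}'

```

```text
time: 14.05
ee_pos: [0.4732, -0.3365, 0.0533]
eef_rot: [0.632, 0.775, -0.004, -0.0]
ft_force: [-0.7, -0.4, 2.4]
width: 0.0437
```

```bash
python3 -m inch '{"translation":[[0,0,0],[0,0,0],[0,0,0],[0,0,0],[0,0,0.2],[0,0,0.6],[0,0,1],[0,0,1],[0,0,1]],"rot":[[0,0,0],[0,0,0],[0,0,0],[0,0,0],[0,0,0],[0,0,0],[0,0,0],[0,0,0],[0,0,0]],"jaw":[58,58,58,58,58,58,58,58,58]}'
python3 -m inch '{"translation":[[0,0.1,0.1],[0.05,0.4,0.2],[0.1,0.55,0.2],[0.1,0.55,0.2],[0.1,0.55,0.2],[0.1,0.55,0.2]],"rot":[[0,0,0],[0,0,0],[0,0,0],[0,0,0],[0,0,0],[0,0,0]],"jaw":[58,58,58,58,58,58]}'
python3 - <<'E'
from h import *
s,im=snap('wrist','w9.png');W=cam('wrist',s);print(s['ee_pos'],abs(np.array(s['joint_vel'])).max())
E
```

```text
time: 14.95
ee_pos: [0.4736, -0.3365, 0.1539]
eef_rot: [0.632, 0.775, -0.004, 0.0]
ft_force: [-0.8, 0.5, 0.3]
width: 0.0578
time: 15.55
ee_pos: [0.4829, -0.2822, 0.1735]
eef_rot: [0.632, 0.775, -0.004, 0.0]
ft_force: [-0.6, -0.3, -0.6]
width: 0.0582
[ 0.48294654 -0.2821635   0.17353792] 0.009374591338969342
```

View pics/w9.png

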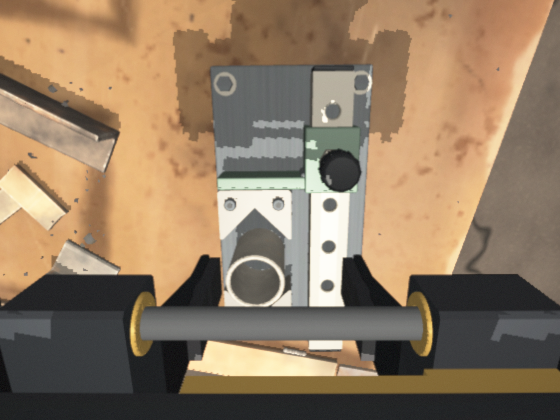

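The tube stands between the jaws with its rim centred near (256,279). The knob's top is at (340,169). The flange, block and clip have not been touched.

```bash
python3 - <<'E'
from h import *
im=cv2.imread('pics/w9.png');s=r.read_state();W=cam('wrist',s)
def blob(im,x,y,R=30):
    g=(im.max(2)<45).astype(np.uint8)[y-R:y+R,x-R:x+R];n,l,st,c=cv2.connectedComponentsWithStats(g);k=1+st[1:,4].argmax();print(st[k]);return c[k]+[x-R,y-R]
c=blob(im,340,170);print(c,[onz(W,c,z).round(4) for z in(.083,.092)])
s8=dict(ee_pos=[.46928951,-.34013469,.19439179],eef_rot=Ro.from_quat([0.632,0.775,-0.004,-0.001]).as_quat());W8=cam('wrist',s8)
c8=blob(cv2.imread('pics/w8.png'),378,84);print(c8,onz(W8,c8,.083).round(4),two(W,c,W8,c8))
print('tube',onz(W,(256,279),.072))
E
```

```text
[ 10  10  39  27 312]
[333.64102564 159.03205128] [array([ 0.5079, -0.232 ,  0.083 ]), array([ 0.5064, -0.2308,  0.092 ])]
[  8  11  20  40 303]
[363.11221122  85.6039604 ] [ 0.5049 -0.2404  0.083 ] (array([ 0.51418943, -0.23745215,  0.03929361]), np.float64(0.0018903743267705882))
tube [ 0.47422752 -0.33344566  0.072     ]
```

```bash
python3 - <<'E'
from h import *
s=r.read_state();W=cam('wrist',s)
W8=cam('wrist',dict(ee_pos=[.46928951,-.34013469,.19439179],eef_rot=[0.632,0.775,-0.004,-0.001]))
c=(340.5,170);c8=(379,84)
print(onz(W,c,.088).round(4),onz(W8,c8,.088).round(4),two(W,c,W8,c8))
th=np.radians(11.8);print('model',.4945+np.cos(th)*.03-np.sin(th)*.054,-.2968+np.sin(th)*.03+np.cos(th)*.054)
E
```

```text
[ 0.5131 -0.2373  0.088 ] [ 0.5138 -0.2377  0.088 ] (array([ 0.51371911, -0.23755058,  0.08684327]), np.float64(0.0007370149535556781))
model 0.5128232348633939 -0.2378062794516153
```

```bash
python3 -m inch '{"translation":[[0.3,0.44,0],[0.3,0.44,0],[0.3,0.44,-0.3],[0.3,0.44,-0.6],[0.3,0.44,-0.97],[0.3,0.44,-0.98],[0.3,0.44,-0.98],[0.3,0.44,-0.98]],"rot":[[0,0,0],[0,0,0],[0,0,0],[0,0,0],[0,0,0],[0,0,0],[0,0,0],[0,0,0]],"jaw":[50,50,50,50,50,50,50,50]}'
python3 -m inch '{"translation":[[0,0,0],[0,0,0],[0,0,0],[0,0,0],[0,0,0],[0,0,0]],"rot":[[0,0,0],[0,0,0],[0,0,0],[0,0,0],[0,0,0],[0,0,0]],"jaw":[10,10,10,10,10,10]}' 40
```

```text
time: 16.4
ee_pos: [0.5138, -0.2391, 0.0774]
eef_rot: [0.633, 0.774, -0.004, 0.001]
ft_force: [-0.2, 0.2, 0.0]
width: 0.0501
time: 17.0
ee_pos: [0.5128, -0.2397, 0.0778]
eef_rot: [0.633, 0.774, -0.004, 0.0]
ft_force: [-6.0, 0.7, 7.9]
width: 0.0246
```

```bash
python3 -m inch '{"translation":[[0,0,0.04],[0,0,0.08],[0,0,0.12],[0,0,0.14],[0,0,0.14],[0,0,0.14]],"rot":[[0,0,0],[0,0,0],[0,0,0],[0,0,0],[0,0,0],[0,0,0]],"jaw":[10,10,10,10,10,10]}'
```

```text
time: 17.6
ee_pos: [0.5126, -0.2396, 0.0916]
eef_rot: [0.633, 0.774, -0.004, 0.0]
ft_force: [1.0, -0.8, -8.3]
width: 0.0245
```

```bash
python3 -m inch '{"translation":[[0.01,-0.04,0],[0.02,-0.09,0],[0.03,-0.14,0],[0.04,-0.19,0],[0.05,-0.24,0],[0.06,-0.29,0],[0.068,-0.33,0],[0.074,-0.352,0],[0.074,-0.352,0],[0.074,-0.352,0]],"rot":[[0,0,0],[0,0,0],[0,0,0],[0,0,0],[0,0,0],[0,0,0],[0,0,0],[0,0,0],[0,0,0],[0,0,0]],"jaw":[10,10,10,10,10,10,10,10,10,10]}'
```

```text
time: 18.6
ee_pos: [0.5202, -0.2753, 0.0918]
eef_rot: [0.633, 0.774, -0.004, 0.001]
ft_force: [2.4, 1.2, -9.6]
width: 0.0248
```

```bash
python3 -m inch '{"translation":[[0,0,-0.04],[0,0,-0.08],[0,0,-0.12],[0,0,-0.14],[0,0,-0.14],[0,0,-0.14],[0,0,-0.14]],"rot":[[0,0,0],[0,0,0],[0,0,0],[0,0,0],[0,0,0],[0,0,0],[0,0,0]],"jaw":[10,10,10,10,10,10,10]}'
python3 - <<'E'
from h import *
s,im=snap('wrist','w10.png');s2,a=snap('scene','s10.png');_,b=snap('side','d10.png')
print(s['ee_pos'],s['ft_force'])
f=lambda im,x,y,w,h:cv2.resize(im[y:y+h,x:x+w],(400,300),interpolation=cv2.INTER_CUBIC)
cv2.imwrite('pics/c10.png',np.vstack([np.hstack([f(im,140,90,280,210),f(im,0,0,560,420)]),np.hstack([f(a,310,200,132,99),f(b,290,225,132,99)])]))
E
```

```text
time: 19.3
ee_pos: [0.5203, -0.2755, 0.0779]
eef_rot: [0.633, 0.774, -0.004, 0.001]
ft_force: [0.8, 1.3, -5.0]
width: 0.0245
[ 0.52028868 -0.2755422   0.07791667] [ 0.79088473  1.26659846 -4.97318569]
```

View pics/c10.png

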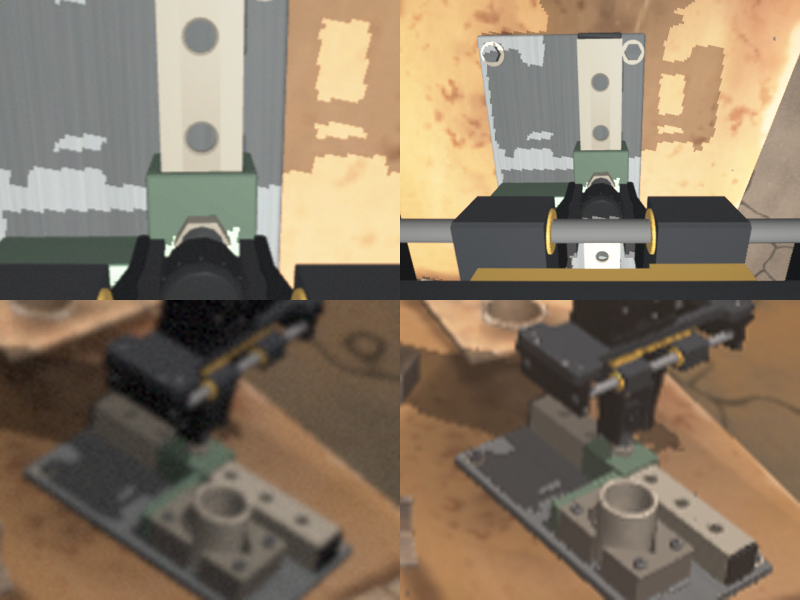

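The views show both jaws closed round the upright tube, with the fingers on the knob. The downward pull of 5 N suggests the pin is still hanging slightly in the grip, so I press down a little.

```bash
python3 -m inch '{"translation":[[0,0,-0.01],[0,0,-0.02],[0,0,-0.025],[0,0,-0.025],[0,0,-0.025]],"rot":[[0,0,0],[0,0,0],[0,0,0],[0,0,0],[0,0,0]],"jaw":[10,10,10,10,10]}'
```

```text
time: 19.95
ee_pos: [0.5207, -0.2769, 0.0776]
eef_rot: [0.633, 0.774, -0.004, 0.002]
ft_force: [-5.6, 2.5, 17.2]
width: 0.0248
```

```bash
python3 -m inch '{"translation":[[-0.002,0.01,0],[-0.002,0.01,0],[-0.002,0.01,0],[-0.002,0.01,0],[-0.002,0.01,0]],"rot":[[0,0,0],[0,0,0],[0,0,0],[0,0,0],[0,0,0]],"jaw":[10,10,10,10,10]}'
python3 - <<'E'
from h import *
s=r.read_state();_,b=snap('side','d11.png');_,w=snap('wrist','w11.png');print(r.read_state()['ft_force'],np.abs(s['joint_vel']).max())
cv2.imwrite('pics/c11.png',np.hstack([cv2.resize(b[225:324,290:422],(400,300),interpolation=2),cv2.resize(w[90:300,140:420],(400,300))]))
E
```

```text
time: 20.45
ee_pos: [0.5205, -0.2764, 0.0779]
eef_rot: [0.634, 0.774, -0.004, 0.002]
ft_force: [-0.5, -2.1, 1.3]
width: 0.0248
[-0.63058198 -3.34462635  1.22371261] 0.002074939325010614
```

View pics/c11.png

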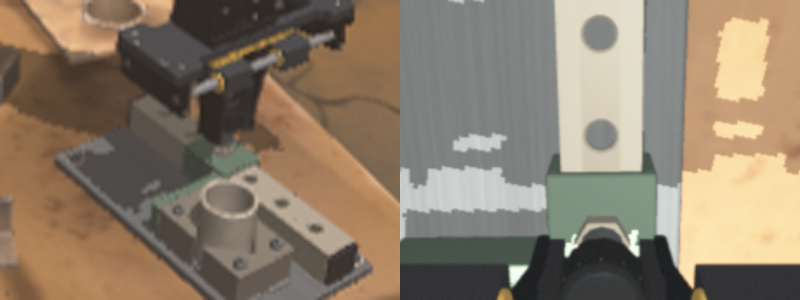

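The tube is upright between the closed jaws. The jaw resists a sideways nudge by about 3 N, so the pin is in its hole. Handing in.

```bash
python3 -c "
from h import *
print(r.close_job()); s=r.read_state(); print(s['time'],s['ft_force'],s['width'])"
```

```text
the job is handed in; nothing more can be done
None
the job is handed in; nothing more can be done
```

I opened the drawer by about 100 mm, stood the tube between the vee jaws and let go of it. I then lifted the plunger 14 mm, slid the jaw about 36 mm and let the pin down. I handed the job in at about 20.5 s with the knob still gripped at 40 N; no verdict is reported.

**Last checks that held:**
- **Pin:** the knob is back at its starting height to within about 0.2 mm and came to a hard stop when pressed down. The jaw resisted a 1 mm sideways nudge with about 3 N.
- **Tube:** the side picture shows it upright between the closed jaws, clear of the fingers.
- **Bystanders:** nothing touched the flange, the drilled block or the angle clip in the pictures, but I did not measure their final positions.

**Checks that disagreed:**
- **Jig position:** my first estimate from the scene and side cameras was about 8 mm off the wrist camera's. I used the wrist's, which matched the jaw and the knob.
- **Drawer handle:** its first wrist measurement was about 5 mm off because the arm was still settling. I remeasured it from closer.
- **Slide travel:** the tool's own travel read 36 to 38 mm, including give in the grip. I did not measure the jaw's position or the tube's distance from the seat point on their own.

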